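# Seal the lunch box along its snap edge

### The job

Seal the packed lunch box: starting at the snap tab beside the pull tongue, run a fingertip along the edge of the lid and round the corner, pressing all six tabs fully home one after another in a single pass. Use a light touch, keep the fingertip within about 3 cm of the lid until the last tab is down, then move clear of it. Pick nothing up, do not shove the box, and leave everything else where it is.

Things in the scene. Friction and masses are not known exactly. Their poses are not given: they have to be found in the camera images.
- lunchbox: clear food tub with a flat grey lid, loose, about 3.5 kg, 210 x 310 mm (its x, y) over the lid; origin at the centre of its underside on the table; z up, its -x edge is the one nearest the robot. Lid face 95 mm above the table; a push over 40 N crushes it. Six white snap tabs stand in an L: tab1-4 at x = -85, y = 90, 35, -20, -75 mm, tab5-6 at y = -135, x = -25, 30 mm
- tongue (a point): middle of the flat grey pull tongue, 34 mm wide, level with the lid, that sticks out 33 mm from the +y edge of the lid, in line with the row tab1 to tab4 and next to tab1 (box frame x = -85, y = 170 mm)
- corner (a point): point on the face of the lid at the near -y corner where the line of tab1-tab4 meets the line of tab5-tab6 (box frame x = -85, y = -135 mm, 95 mm above the table); flat, no tab there
- tab1_top (a point): top of the crest of snap tab 1 of 6, counted from the pull tongue; the tab is 42 mm long along the row, 18 mm wide, with a ramp at each end and a flat crest 10 mm long; crest 8 mm above the lid when up, 2 mm when fully down. Moves with the tab; its x axis lies along the row
- tab1 (a joint): how far tab 1 is pressed down, in m: 0 up, 0.006 fully home; it moves straight down against about 2.5 N of friction and stays where it is left
- tab2_top (a point): top of the crest of snap tab 2 of 6, counted from the pull tongue; the tab is 42 mm long along the row, 18 mm wide, with a ramp at each end and a flat crest 10 mm long; crest 8 mm above the lid when up, 2 mm when fully down. Moves with the tab; its x axis lies along the row
- tab2 (a joint): how far tab 2 is pressed down, in m: 0 up, 0.006 fully home; it moves straight down against about 2.5 N of friction and stays where it is left
- tab3_top (a point): top of the crest of snap tab 3 of 6, counted from the pull tongue; the tab is 42 mm long along the row, 18 mm wide, with a ramp at each end and a flat crest 10 mm long; crest 8 mm above the lid when up, 2 mm when fully down. Moves with the tab; its x axis lies along the row
- tab3 (a joint): how far tab 3 is pressed down, in m: 0 up, 0.006 fully home; it moves straight down against about 2.5 N of friction and stays where it is left
- tab4_top (a point): top of the crest of snap tab 4 of 6, counted from the pull tongue; the tab is 42 mm long along the row, 18 mm wide, with a ramp at each end and a flat crest 10 mm long; crest 8 mm above the lid when up, 2 mm when fully down. Moves with the tab; its x axis lies along the row
- tab4 (a joint): how far tab 4 is pressed down, in m: 0 up, 0.006 fully home; it moves straight down against about 2.5 N of friction and stays where it is left
- tab5_top (a point): top of the crest of snap tab 5 of 6, counted from the pull tongue; the tab is 42 mm long along the row, 18 mm wide, with a ramp at each end and a flat crest 10 mm long; crest 8 mm above the lid when up, 2 mm when fully down. Moves with the tab; its x axis lies along the row
- tab5 (a joint): how far tab 5 is pressed down, in m: 0 up, 0.006 fully home; it moves straight down against about 2.5 N of friction and stays where it is left
- tab6_top (a point): top of the crest of snap tab 6 of 6, counted from the pull tongue; the tab is 42 mm long along the row, 18 mm wide, with a ramp at each end and a flat crest 10 mm long; crest 8 mm above the lid when up, 2 mm when fully down. Moves with the tab; its x axis lies along the row
- tab6 (a joint): how far tab 6 is pressed down, in m: 0 up, 0.006 fully home; it moves straight down against about 2.5 N of friction and stays where it is left
- dip_pot: small open steel sauce pot, 54 mm across, 35 mm high, standing loose on the lid; origin at the centre of its underside; not part of the job
- spreader: spreading spatula, 200 mm long, lying on the table to the right of the lunch box's near corner; origin under its middle; not part of the job
- mustard: yellow squeeze bottle, 62 mm across, 180 mm high; origin at the centre of its underside; not part of the job
- mayo: white jar, 84 mm across, 130 mm high; origin at the centre of its underside; not part of the job
- mug: blue mug, 80 mm across, 95 mm high; origin at the centre of its underside; not part of the job
- bowl: low white bowl, 110 mm across, 40 mm high, on the table left of the lunch box; origin at the centre of its underside; not part of the job

How it is judged:
On the way, in this order (a step that is already met when the one before it is completed fails the run):
1. tab 1, counted from the pull tongue, is pressed home (value of joint tab1 above 0.004 m), for 0.05 s.
2. tab 2, counted from the pull tongue, is pressed home (value of joint tab2 above 0.004 m), for 0.05 s.
3. tab 3, counted from the pull tongue, is pressed home (value of joint tab3 above 0.004 m), for 0.05 s.
4. tab 4, counted from the pull tongue, is pressed home (value of joint tab4 above 0.004 m), for 0.05 s.
5. tab 5, counted from the pull tongue, is pressed home (value of joint tab5 above 0.004 m), for 0.05 s.
6. tab 6, counted from the pull tongue, is pressed home (value of joint tab6 above 0.004 m), for 0.05 s.
At the end, for the whole second after the job is handed in: All six tabs are down by at least 4 mm of their 6 mm, the lunch box stands level and still within 25 mm of where it was, and every other thing is within 30 mm of where it was (value of joint each of tab1, tab2, tab3, tab4, tab5, tab6 above 0.004 m and distance of lunchbox from where it was at the start of the episode below 0.025 m and linear speed of lunchbox below 0.02 m/s and angle between lunchbox's own z axis and vertical below 0.05 rad and distance of each of dip_pot, spreader, mustard, mayo, mug, bowl from where it was at the start of the episode below 0.03 m); the robot touches nothing.
It fails at once if the lunch box is shoved more than 25 mm, lifted or tipped (distance of lunchbox from where it was at the start of the episode above 0.025 m or height (world z) of lunchbox above 0.012 m or angle between lunchbox's own z axis and vertical above 0.1 rad).
It fails at once if the fingers push on the lunch box with more than 40 N (contact force between the fingers and lunchbox above 40 N).
It fails at once if after the first tab is down and before the last is, the fingertips rise well off the lid (grasp point more than 80 mm above it) (value of joint tab1 above 0.004 m and not (value of joint tab6 above 0.004 m) and height (world z) of the grasp point above 0.175 m).
It fails at once if something else on the table or lid is moved more than 30 mm (distance of any of dip_pot, spreader, mustard, mayo, mug, bowl from where it was at the start of the episode above 0.03 m).
It also fails if it takes over 48 s, if anything falls off the work surface, if the arm or the gripper's body presses on something with over 40 N, if the wrist force passes 120 N, or if a joint passes its speed limit or range.

### The arm

A 6-joint arm with a two-finger parallel gripper is mounted at the origin on the work surface. World frame = base frame: x ahead of the robot, y to its left, z up, the work surface at z = 0. Lengths are in m, angles in rad, forces in N, time in s.
With the tool pointing down it reaches from about 0.3 to 0.775 m from the base axis. Payload 14.6 kg.
Tool frame: the origin (TCP) lies on the centre line of the jaws, within the pads' length; the fingertips stand ctrl.tcp_to_tips ahead of it and the grasp point (between the pads) lies 2 mm behind it (ctrl.tcp_to_tips is the distance from the TCP to the fingertips, in m); z points along the fingers, y is the line along which they close (so a half turn about z gives the same grasp; the last joint's range is limited). The gripper opens to 94 mm and grips with 3 to 60 N. Pads are 16 mm wide; open, the fingers measure 119 mm over their backs; the gripper's body (75 mm by 177 mm) begins 78 mm behind the grasp point.
Start: joints at [-1.333, 0.3, 1.521, -0, 1.321, -0.067], TCP at [0.165, -0.525, 0.222] pointing down, gripper open.
Joint ranges: [-3.03, 3.03], [-0.79, 2.21], [0.23, 2.52], [-1.04, 4.18], [0, 3.07], [-2.55, 2.55]. Speed limits (rad/s): [2.22, 2.22, 2.57, 3.14, 3.14, 3.14].

### API

Orientations are given as [roll, pitch, yaw] about the fixed x, y, z axes, in that order (R = Rz(yaw) Ry(pitch) Rx(roll)).
In Python, from station import telemetry, viewer, hand_in, ctrl gives the robot as it stands.
- The arm moves only by the tool step_arm, never from a script. Its argument "plan" is a list of rows, each an object of numbers: "dx", "dy", "dz": the shift along the tool's x, y, z scaled (see below); "rx", "ry", "rz": the turn, a rotation vector about the tool's x, y, z scaled (see below); "claw": the closure, from 0 (fully open) to 1 (shut). In form: [{"dx": .., "dy": .., "dz": .., "rx": .., "ry": .., "rz": .., "claw": ..}, ...]. A call has 1 to 10 rows; each row shifts and turns the commanded pose from where the row before left it, along the tool's axes as they then stand; what a row does not reach is not made up. The controller multiplies each number of a shift by 0.1 m and each number of a turn by 90 degrees. A row lasts 1/10 s, in which the tool goes at most 50 mm and 8.59 degrees, less where a joint would pass 70% of its speed; a pose out of reach is approached as far as the arm can. A call with a number of a shift or a turn outside -1 to 1 is refused whole. A call with a gripper value outside its range is refused whole. The fingers move at their own pace and stop on an object; "grip_force" is the grip in N (left out, the last holds). Time passes only in rows, so rows that do not move let the fingers close. It gives the time, the measured TCP pose, the force, the opening and the grip force at its end, in the units of the state.
- telemetry.get_obs(): the state, without advancing time (a new reading comes with each control period).
- viewer.camera(name): name is "scene" or "top" or "wrist"; returns a dict with "img" (420x560x3 uint8, red, green, blue), "z_map" (420x560 float32, m along the optical axis (not along the pixel's ray), 0 where there is no reading), "fx", "fy", "cx", "cy" (pixels), "R" (3x3) and "t" (3): a world point X has camera coordinates R X + t; the wrist camera has in their place "tool_from_camera" (4x4, takes a point from camera to tool coordinates, whose origin is the TCP and whose axes are the flange's). Camera axes: x right, y down, z forward; pixel columns grow to the right and rows downward; lengths in m; the calibration is good to about 2 mm. A picture is of the moment at which its call begins: read the wrist's pose just before it.
- hand_in(): hands the job in; it is judged then, once.
Trained networks look in a picture, given as the dict that the camera call returned (one of the last four; its "shot" number tells which), for a name from the list of things; names that differ only in an ending like _2 or _b are one class to them, and where a whole thing is asked for, a point or a joint stands for the part that bears it (a point fixed in the world has none). Each returns a list of dicts, best first, with "score" (0 to 1); they miss things now and then, are a little off and sometimes report something else, mostly with a low value. They report only what shows in the picture. A call takes as long as a camera call.
- viewer.recognise(target, picture): "rect" ([left, top, right, bottom] in pixels, round what is visible of it).
The state is a dict: "time_s": time; "qpos": joint angles; "joint_vel": joint speeds; "tau": joint torques, N m; "ee_pos": TCP position; "eef_rot": TCP orientation; "force": force on the tool from outside, world axes, zero at the start; "moment": the same for the moment, N m; "grip_width": finger opening in m; "grip_force": force on a finger pad.
Only numpy, scipy, OpenCV 4.12 (cv2) and the standard library are available. Lean on these libraries where they do the work, as an engineer would, in place of code of your own. Each camera call takes 0.05 s, during which the arm holds its last target. There are 200 camera calls.

## Working session

There is one attempt and no reset: what is moved stays moved. The work goes in short steps, Python scripts to look and compute and a tool call to move; the robot and the scene stay as the last step left them, time stands still between calls to the robot, and variables do not carry over. Pictures are saved under pics/ and viewed, at most 10 in all, crops included, and the job is handed in when it is done.

Besides the shell and the picture viewer there is one more tool, called after "Call:" as name(argument=value, ...), one argument or row to a line, values as JSON. step_arm: Moves the arm, as the interface text tells. Shifts and turns lie within -1 to 1; 1 stands for 0.1 m of shift or 90 degrees of turn. Its arguments: {"type":"object","properties":{"plan":{"type":"array"},"grip_force":{"type":"number"}},"required":["plan"]}

```bash
mkdir -p pics
python3 - <<'E'
from station import telemetry, viewer, ctrl
import cv2,numpy as np
o=telemetry.get_obs(); print({k:np.round(v,4).tolist() for k,v in o.items()}, ctrl.tcp_to_tips)
for n in ["top","scene"]:
    c=viewer.camera(n); cv2.imwrite(f"pics/{n}.png",c["img"][:,:,::-1]); np.savez(f"{n}.npz",**c)
    for t in ["lunchbox","tongue","tab1_top","dip_pot","spreader","bowl","mug","mayo","mustard"]:
        print(n,t,[(np.round(r["rect"]).tolist(),round(r["score"],2)) for r in viewer.recognise(t,c)][:7])
E
```

```text
{'time_s': 0.0, 'qpos': [-1.3326, 0.3004, 1.5216, 0.0, 1.3207, -0.0666], 'joint_vel': [-0.0002, 0.0006, 0.0002, 0.0, 0.0004, 0.001], 'tau': [0.0028, -53.1803, -35.2735, 0.0709, 0.0244, -0.0001], 'ee_pos': [0.165, -0.5244, 0.2219], 'eef_rot': [-3.1404, -0.0001, 0.3048], 'force': [-0.7153, 0.2683, 0.136], 'moment': [-0.0306, 0.0074, -0.0383], 'grip_force': 0.0, 'grip_width': 0.0938} 0.017
top lunchbox [([240.0, 156.0, 352.0, 241.0], 0.77), ([104.0, 220.0, 139.0, 250.0], 0.56)]
top tongue [([351.0, 246.0, 411.0, 265.0], 0.67), ([236.0, 160.0, 355.0, 240.0], 0.59)]
top tab1_top []
top dip_pot [([283.0, 182.0, 299.0, 199.0], 0.61)]
top spreader [([351.0, 246.0, 410.0, 264.0], 0.84)]
top bowl [([159.0, 251.0, 196.0, 282.0], 0.65)]
top mug [([128.0, 168.0, 172.0, 199.0], 0.67), ([283.0, 181.0, 301.0, 201.0], 0.27)]
top mayo [([102.0, 222.0, 139.0, 250.0], 0.63)]
top mustard []
scene lunchbox [([194.0, 208.0, 321.0, 300.0], 0.91)]
scene tongue [([193.0, 207.0, 322.0, 304.0], 0.64)]
scene tab1_top [([278.0, 208.0, 289.0, 222.0], 0.5)]
scene dip_pot [([258.0, 222.0, 279.0, 245.0], 0.87)]
scene spreader [([112.0, 235.0, 183.0, 270.0], 0.97), ([399.0, 194.0, 434.0, 237.0], 0.48)]
scene bowl [([200.0, 236.0, 208.0, 249.0], 0.65), ([324.0, 174.0, 356.0, 197.0], 0.58)]
scene mug [([398.0, 196.0, 433.0, 234.0], 0.85)]
scene mayo [([387.0, 155.0, 416.0, 198.0], 0.72)]
scene mustard [([63.0, 251.0, 110.0, 315.0], 0.76)]
```

Run:
```python
import cv2,numpy as np
a=cv2.imread("pics/top.png")[130:280,90:430]; cv2.imwrite("pics/topc.png",cv2.resize(a,None,fx=2.35,fy=2.35,interpolation=2))
c=np.load("top.npz"); z=c["z_map"]; v,u=np.mgrid[:420,:560]
P=np.stack([(u-c["cx"])/c["fx"]*z,(v-c["cy"])/c["fy"]*z,z],-1); W=(P-c["t"])@c["R"]
m=(abs(W[...,2]-.097)<.012)&(z>0)&(v>145)&(v<255)&(u>225)&(u<365)
print(m.sum(),"zmed",np.median(W[m][:,2]))
p=W[m][:,:2].astype(np.float32)
mm=cv2.morphologyEx(m.astype(np.uint8),cv2.MORPH_OPEN,np.ones((13,13)))>0
for q in (p,W[mm][:,:2].astype(np.float32)):
    r=cv2.minAreaRect(q);print(r,cv2.boxPoints(r).round(3).tolist())
# lid pose from gradients; print height map of the top
print("cam pos",-c["R"].T@c["t"],c["fx"])
```

```text
6163 zmed 0.09568981990415958
((0.5747325420379639, -0.0442444384098053), (0.34291377663612366, 0.21243521571159363), 79.71708679199219) [[0.4399999976158142, -0.1940000057220459], [0.6489999890327454, -0.23199999332427979], [0.7099999785423279, 0.10499999672174454], [0.5009999871253967, 0.14300000667572021]]
((0.5735917687416077, -0.04822629690170288), (0.2854348421096802, 0.20964737236499786), 79.70628356933594) [[0.4449999928474426, -0.17000000178813934], [0.6510000228881836, -0.2070000022649765], [0.7020000219345093, 0.0729999989271164], [0.4959999918937683, 0.11100000143051147]]
cam pos [0.20876944 0.01501746 1.71736486] 519.9757246015517
```

View pics/topc.png

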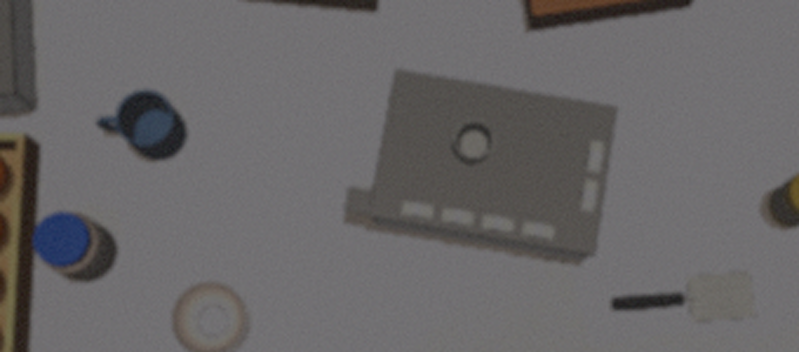

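View pics/scene.png

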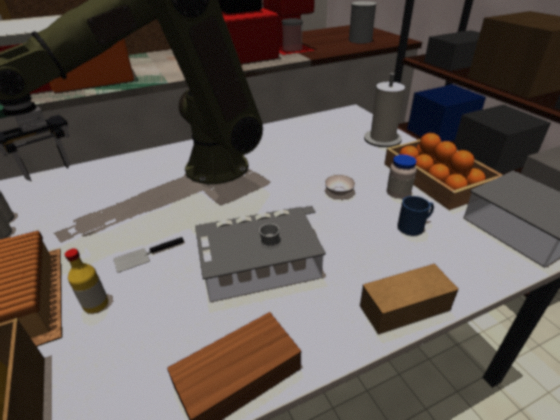

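The pictures show the box turned by about -10°. The tongue is at the near left (crop pixel 360,205), the near row of four tabs runs from (415,208) to (540,230), and tabs 5-6 are at (590,195) and (597,155). The pot is inboard and the spreader and mustard are well to the right. Next I fit the box pose to the tab blobs.

```bash
cat > h.py <<'E'
import numpy as np,cv2
from scipy.optimize import least_squares
from scipy.spatial.transform import Rotation as Ro
TAB=np.array([[-85,90],[-85,35],[-85,-20],[-85,-75],[-25,-135],[30,-135]])/1000
def b2w(p,b): c,s=np.cos(p[2]),np.sin(p[2]); return b@np.array([[c,s],[-s,c]])+p[:2]
def fit(uv,R,t,c,p0,zt=.102):
    # match each projected tab to nearest blob
    def proj(p):
        X=np.c_[b2w(p,TAB),np.full(6,zt)]@R.T+t
        return np.c_[c["fx"]*X[:,0]/X[:,2]+c["cx"],c["fy"]*X[:,1]/X[:,2]+c["cy"]]
    def pick(p):
        d=np.linalg.norm(proj(p)[:,None]-uv,axis=2); return d.argmin(1),d.min(1)
    p=np.array(p0)
    for _ in range(3):
        i,d=pick(p); ok=d<60; p=least_squares(lambda q:(proj(q)-uv[i])[ok].ravel(),p).x
    return p,pick(p)
def blobs(img,roi,th,amin,amax):
    g=cv2.cvtColor(img,cv2.COLOR_RGB2GRAY); m=np.zeros_like(g); x0,y0,x1,y1=roi
    m[y0:y1,x0:x1]=(g[y0:y1,x0:x1]>th)
    n,l,s,ce=cv2.connectedComponentsWithStats(m)
    k=[i for i in range(1,n) if amin<s[i,4]<amax]; return ce[k],s[k]
E
python3 - <<'E'
from h import *
c=np.load("top.npz"); g=cv2.cvtColor(c["img"],cv2.COLOR_RGB2GRAY); print(g[185,270],g[219,268])
uv,s=blobs(c["img"],(245,165,350,238),int(g[185,270])/2+int(g[219,268])/2,30,200)
print(uv.round(1).tolist(),s[:,4])
p,(i,d)=fit(uv,c["R"],c["t"],c,[.572,-.047,-.18]); print(p,i,d.round(2))
print(b2w(p,TAB).round(3).tolist())
s=np.load("scene.npz")
for n,u,v in [("mustard",86,270),("mayo",402,165),("pot",269,230)]:
    z=s["z_map"][v,u]; P=np.array([(u-s["cx"])/s["fx"]*z,(v-s["cy"])/s["fy"]*z,z]); print(n,((P-s["t"])@s["R"]).round(3))
E
```

```text
82 110
[[291.1, 191.1], [343.0, 196.0], [347.3, 223.0], [340.5, 212.9], [267.2, 218.8], [284.1, 221.6], [301.4, 224.5], [318.8, 227.5]] [ 75  72 144  70  72  69  69  71]
[ 0.57013385 -0.06101693 -0.18553225] [4 5 6 7 3 1] [0.2  0.12 0.17 0.29 0.26 0.13]
[[0.503, 0.043], [0.493, -0.011], [0.483, -0.065], [0.473, -0.119], [0.521, -0.189], [0.575, -0.199]]
mustard [ 0.533 -0.47   0.127]
mayo [0.484 0.484 0.127]
pot [ 0.572 -0.025  0.11 ]
```

Call:
step_arm(
  plan=[
    {"rz": 0.078, "claw": 1},
    {"rz": 0.078, "claw": 1},
    {"rz": 0.078, "claw": 1},
    {"rz": 0.078, "claw": 1},
    {"dx": 0.16, "dy": -0.44, "claw": 1},
    {"dx": 0.16, "dy": -0.44, "claw": 1},
    {"dx": 0.16, "dy": -0.44, "claw": 1},
    {"dx": 0.16, "dy": -0.44, "claw": 1},
    {"dx": 0.16, "dy": -0.44, "claw": 1},
    {"dx": 0.16, "dy": -0.44, "claw": 1},
  ],
  grip_force=10,
)

```text
$.plan[0]: bad value
```

Call:
step_arm(
  plan=[
    {"dx": 0.16, "dy": -0.44, "claw": 1},
    {"dx": 0.16, "dy": -0.44, "claw": 1},
    {"dx": 0.16, "dy": -0.44, "claw": 1},
    {"dx": 0.16, "dy": -0.44, "claw": 1},
    {"dx": 0.16, "dy": -0.44, "claw": 1},
    {"dx": 0.16, "dy": -0.44, "claw": 1},
    {"dx": 0.16, "dy": -0.44, "claw": 1},
    {"dx": 0.16, "dy": -0.44, "claw": 1},
    {"claw": 1},
    {"claw": 1},
  ],
)

```text
$.plan[0]: bad value
```

```bash
cat > st.py <<'E'
from h import *
from station import telemetry
p=np.array([.5701,-.0610,-.1855])
o=telemetry.get_obs(); R=Ro.from_euler("xyz",o["eef_rot"]).as_matrix(); e=np.array(o["ee_pos"])
tip=e+R[:,2]*.017; c,s=np.cos(p[2]),np.sin(p[2]); d=tip[:2]-p[:2]
print("t",o["time_s"],"tip box xy mm",(1000*np.array([c*d[0]+s*d[1],-s*d[0]+c*d[1]])).round(1),"tip z mm",(tip[2]*1000).round(2),"rot",np.round(o["eef_rot"],4),"F",np.round(o["force"],2),"w",o["grip_width"])
E
python3 st.py
python3 - <<'E'
from h import *
from station import telemetry,viewer
o=telemetry.get_obs();c=viewer.camera("wrist");cv2.imwrite("pics/w1.png",c["img"][:,:,::-1]);np.savez("w1.npz",pos=o["ee_pos"],rot=o["eef_rot"],**c)
E
```

```text
t 1.0 tip box xy mm [-312.6 -530.4] tip z mm 205.45 rot [-3.1416 -0.      0.3048] F [-0.48  0.69 -0.36] w 0.09390604362018579
```

View pics/w1.png

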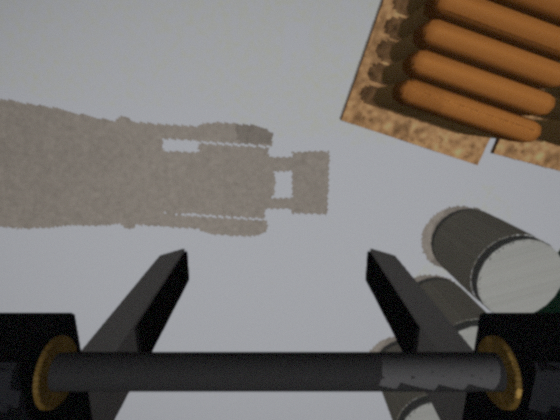

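The arm hasn't moved: the wrist picture shows bare table and the open fingers. The plan was probably refused because its rows must give every number.

Call:
step_arm(
  plan=[
    {"dx": 0, "dy": 0, "dz": 0, "rx": 0, "ry": 0, "rz": 0.078, "claw": 1},
    {"dx": 0, "dy": 0, "dz": 0, "rx": 0, "ry": 0, "rz": 0.078, "claw": 1},
    {"dx": 0, "dy": 0, "dz": 0, "rx": 0, "ry": 0, "rz": 0.078, "claw": 1},
    {"dx": 0, "dy": 0, "dz": 0, "rx": 0, "ry": 0, "rz": 0.078, "claw": 1},
    {"dx": 0.16, "dy": -0.44, "dz": 0, "rx": 0, "ry": 0, "rz": 0, "claw": 1},
    {"dx": 0.16, "dy": -0.44, "dz": 0, "rx": 0, "ry": 0, "rz": 0, "claw": 1},
    {"dx": 0.16, "dy": -0.44, "dz": 0, "rx": 0, "ry": 0, "rz": 0, "claw": 1},
    {"dx": 0.16, "dy": -0.44, "dz": 0, "rx": 0, "ry": 0, "rz": 0, "claw": 1},
    {"dx": 0.16, "dy": -0.44, "dz": 0, "rx": 0, "ry": 0, "rz": 0, "claw": 1},
    {"dx": 0.16, "dy": -0.44, "dz": 0, "rx": 0, "ry": 0, "rz": 0, "claw": 1},
  ],
  grip_force=10,
)

```text
time_s: 2.05
ee_pos: [0.3086, -0.2812, 0.2226]
eef_rot: [3.141, -0.001, -0.186]
force: [0.8, -0.7, 0.6]
grip_width: 0.0176
grip_force: 0.0
```

Call:
step_arm(
  plan=[
    {"dx": 0.16, "dy": -0.44, "dz": 0, "rx": 0, "ry": 0, "rz": 0, "claw": 1},
    {"dx": 0.16, "dy": -0.44, "dz": 0, "rx": 0, "ry": 0, "rz": 0, "claw": 1},
    {"dx": 0.16, "dy": -0.44, "dz": 0, "rx": 0, "ry": 0, "rz": 0, "claw": 1},
    {"dx": 0.16, "dy": -0.44, "dz": 0, "rx": 0, "ry": 0, "rz": 0, "claw": 1},
    {"dx": 0.16, "dy": -0.44, "dz": 0, "rx": 0, "ry": 0, "rz": 0, "claw": 1},
    {"dx": 0.16, "dy": -0.44, "dz": 0, "rx": 0, "ry": 0, "rz": 0, "claw": 1},
    {"dx": 0.16, "dy": -0.44, "dz": 0, "rx": 0, "ry": 0, "rz": 0, "claw": 1},
    {"dx": 0.16, "dy": -0.44, "dz": 0, "rx": 0, "ry": 0, "rz": 0, "claw": 1},
    {"dx": 0, "dy": 0, "dz": 0, "rx": 0, "ry": 0, "rz": 0, "claw": 1},
    {"dx": 0, "dy": 0, "dz": 0, "rx": 0, "ry": 0, "rz": 0, "claw": 1},
  ],
)

```text
time_s: 3.05
ee_pos: [0.4987, 0.0401, 0.2221]
eef_rot: [3.141, 0.001, -0.183]
force: [-0.4, -0.6, -0.1]
grip_width: 0.0006
grip_force: 0.0
```

```bash
python3 st.py
python3 - <<'E'
from h import *
from station import telemetry,viewer
o=telemetry.get_obs();c=viewer.camera("wrist");cv2.imwrite("pics/w2.png",c["img"][:,:,::-1]);np.savez("w2.npz",pos=o["ee_pos"],rot=o["eef_rot"],**c)
E
```

```text
t 3.05 tip box xy mm [-88.9  86.2] tip z mm 205.12 rot [ 3.1414e+00  7.0000e-04 -1.8350e-01] F [-0.4  -0.61 -0.1 ] w 0.00062079342745735
```

View pics/w2.png

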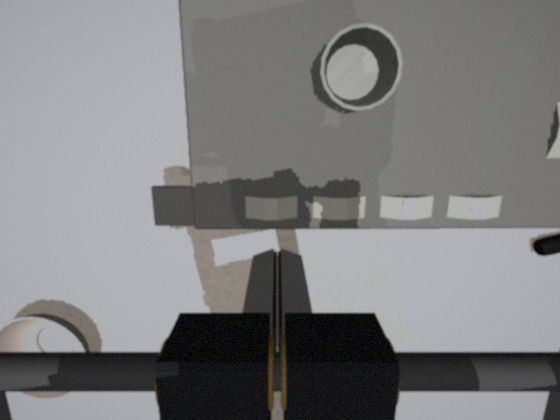

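The wrist picture shows tabs 1-4 in a straight, level row at (271,208), (338,208), (407,207) and (474,207). The tongue is at (173,205) and the fingers are shut, above tab 1. I check the pose and lid height with this view.

Run:
```python
from h import *
c=np.load("w2.npz"); T=c["tool_from_camera"]; Rt=Ro.from_euler("xyz",c["rot"]).as_matrix()
Rw=Rt@T[:3,:3]; tw=Rt@T[:3,3]+c["pos"]; R=Rw.T; t=-R@tw
uv=np.array([[271,208],[338,208],[407,207],[474,207.]])
for zt in (.100,.103):
    r=(np.c_[(uv[:,0]-c["cx"])/c["fx"],(uv[:,1]-c["cy"])/c["fy"],np.ones(4)])@Rw.T
    X=tw+r*((zt-tw[2])/r[:,2])[:,None]; 
    p=np.array([.5701,-.0610,-.1855]);cc,s=np.cos(p[2]),np.sin(p[2]);d=X[:,:2]-p[:2]
    print(zt,(1000*np.c_[cc*d[:,0]+s*d[:,1],-s*d[:,0]+cc*d[:,1]]).round(1).tolist())
v,u=np.mgrid[130:170,220:310]; z=c["z_map"][130:170,220:310]
W=np.stack([(u-c["cx"])/c["fx"]*z,(v-c["cy"])/c["fy"]*z,z],-1)@Rw.T+tw
print("lid z",np.median(W[...,2]),W[...,2].std())
```

```text
0.1 [[-85.9, 91.4], [-85.8, 38.0], [-84.9, -16.9], [-84.8, -70.3]]
0.103 [[-85.1, 91.4], [-85.0, 38.5], [-84.1, -15.8], [-84.0, -68.6]]
lid z 0.09340662823914858 0.015248220497987224
```

Call:
step_arm(
  plan=[
    {"dx": 0.04, "dy": -0.42, "dz": 0, "rx": 0, "ry": 0, "rz": 0, "claw": 1},
    {"dx": 0, "dy": 0, "dz": 0.3, "rx": 0, "ry": 0, "rz": 0, "claw": 1},
    {"dx": 0, "dy": 0, "dz": 0.3, "rx": 0, "ry": 0, "rz": 0, "claw": 1},
    {"dx": 0, "dy": 0, "dz": 0.25, "rx": 0, "ry": 0, "rz": 0, "claw": 1},
    {"dx": 0, "dy": 0, "dz": 0.12, "rx": 0, "ry": 0, "rz": 0, "claw": 1},
    {"dx": 0, "dy": 0, "dz": 0.06, "rx": 0, "ry": 0, "rz": 0, "claw": 1},
    {"dx": 0, "dy": 0, "dz": 0, "rx": 0, "ry": 0, "rz": 0, "claw": 1},
    {"dx": 0, "dy": 0, "dz": 0, "rx": 0, "ry": 0, "rz": 0, "claw": 1},
  ],
)

```text
time_s: 3.9
ee_pos: [0.5109, 0.0799, 0.1206]
eef_rot: [-3.141, -0.002, -0.186]
force: [0.0, 0.7, 0.2]
grip_width: 0.0008
grip_force: 0.0
```

```bash
python3 st.py
```

```text
t 3.9 tip box xy mm [-84.1 127.5] tip z mm 103.59 rot [-3.1411e+00 -1.6000e-03 -1.8570e-01] F [0.01 0.66 0.19] w 0.0008248234012451324
```

Call:
step_arm(
  plan=[
    {"dx": 0, "dy": 0, "dz": 0.03, "rx": 0, "ry": 0, "rz": 0, "claw": 1},
    {"dx": 0, "dy": 0, "dz": 0.02, "rx": 0, "ry": 0, "rz": 0, "claw": 1},
    {"dx": 0, "dy": 0, "dz": 0, "rx": 0, "ry": 0, "rz": 0, "claw": 1},
  ],
)

```text
time_s: 4.2
ee_pos: [0.5103, 0.0801, 0.1144]
eef_rot: [-3.142, 0.0, -0.185]
force: [-0.2, 0.3, -0.4]
grip_width: 0.0006
grip_force: 0.0
```

Call:
step_arm(
  plan=[
    {"dx": 0, "dy": 0, "dz": 0.01, "rx": 0, "ry": 0, "rz": 0, "claw": 1},
    {"dx": 0, "dy": 0, "dz": 0, "rx": 0, "ry": 0, "rz": 0, "claw": 1},
  ],
)

```text
time_s: 4.4
ee_pos: [0.5104, 0.0801, 0.1134]
eef_rot: [3.142, 0.0, -0.185]
force: [-0.6, 0.1, -0.5]
grip_width: 0.0006
grip_force: 0.0
```

Call:
step_arm(
  plan=[
    {"dx": 0, "dy": 0, "dz": 0.01, "rx": 0, "ry": 0, "rz": 0, "claw": 1},
    {"dx": 0, "dy": 0, "dz": 0, "rx": 0, "ry": 0, "rz": 0, "claw": 1},
  ],
)

```text
time_s: 4.6
ee_pos: [0.5103, 0.0801, 0.1123]
eef_rot: [3.142, 0.0, -0.185]
force: [-0.4, 0.3, -0.5]
grip_width: 0.0004
grip_force: 0.0
```

Call:
step_arm(
  plan=[
    {"dx": 0, "dy": 0, "dz": 0.01, "rx": 0, "ry": 0, "rz": 0, "claw": 1},
    {"dx": 0, "dy": 0, "dz": 0, "rx": 0, "ry": 0, "rz": 0, "claw": 1},
  ],
)

```text
time_s: 4.8
ee_pos: [0.5105, 0.0801, 0.1122]
eef_rot: [-3.142, -0.0, -0.185]
force: [-4.0, -0.6, 9.6]
grip_width: 0.0005
grip_force: 5.0
```

Call:
step_arm(
  plan=[
    {"dx": 0, "dy": 0, "dz": -0.03, "rx": 0, "ry": 0, "rz": 0, "claw": 1},
    {"dx": 0, "dy": 0.05, "dz": 0, "rx": 0, "ry": 0, "rz": 0, "claw": 1},
    {"dx": 0, "dy": 0.05, "dz": 0, "rx": 0, "ry": 0, "rz": 0, "claw": 1},
    {"dx": 0, "dy": 0.05, "dz": 0, "rx": 0, "ry": 0, "rz": 0, "claw": 1},
    {"dx": 0, "dy": 0.05, "dz": 0, "rx": 0, "ry": 0, "rz": 0, "claw": 1},
    {"dx": 0, "dy": 0.05, "dz": 0, "rx": 0, "ry": 0, "rz": 0, "claw": 1},
  ],
)

```text
time_s: 5.4
ee_pos: [0.5059, 0.0554, 0.1147]
eef_rot: [-3.141, -0.001, -0.185]
force: [1.8, 4.9, 2.5]
grip_width: 0.0005
grip_force: 2.0
```

```bash
python3 st.py
```

```text
t 5.4 tip box xy mm [-84.5 102.5] tip z mm 97.68 rot [-3.1408e+00 -6.0000e-04 -1.8550e-01] F [1.83 4.86 2.53] w 0.0004942845564720795
```

Call:
step_arm(
  plan=[
    {"dx": 0, "dy": 0.05, "dz": 0, "rx": 0, "ry": 0, "rz": 0, "claw": 1},
    {"dx": 0, "dy": 0.05, "dz": 0, "rx": 0, "ry": 0, "rz": 0, "claw": 1},
    {"dx": 0, "dy": 0.05, "dz": 0, "rx": 0, "ry": 0, "rz": 0, "claw": 1},
    {"dx": 0, "dy": 0.05, "dz": 0, "rx": 0, "ry": 0, "rz": 0, "claw": 1},
    {"dx": 0, "dy": 0.05, "dz": 0, "rx": 0, "ry": 0, "rz": 0, "claw": 1},
    {"dx": 0, "dy": 0, "dz": 0, "rx": 0, "ry": 0, "rz": 0, "claw": 1},
  ],
)

```text
time_s: 6.0
ee_pos: [0.5009, 0.0303, 0.1142]
eef_rot: [3.141, 0.001, -0.186]
force: [-0.5, 0.3, -0.3]
grip_width: 0.0005
grip_force: 0.0
```

```bash
python3 st.py
python3 - <<'E'
from h import *
from station import viewer
c=viewer.camera("scene");cv2.imwrite("pics/s2.png",cv2.resize(c["img"][190:310,180:335,::-1],None,fx=4,fy=4,interpolation=2))
E
```

```text
t 6.0 tip box xy mm [-84.9  76.9] tip z mm 97.22 rot [ 3.1412e+00  6.0000e-04 -1.8590e-01] F [-0.54  0.29 -0.26] w 0.0004938692926019553
```

View pics/s2.png

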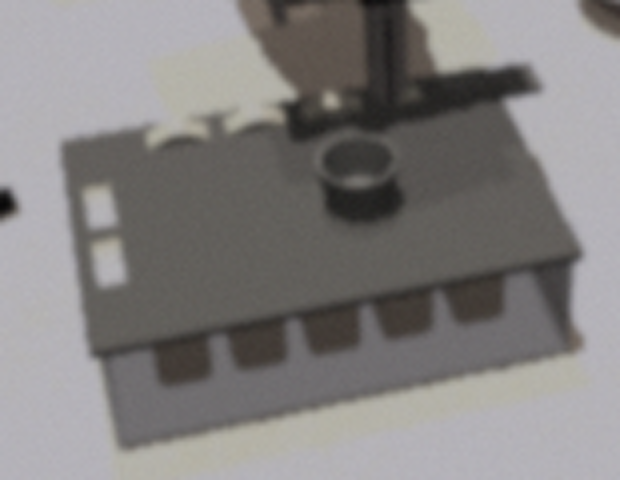

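The fingertip is at (385,110) and no white is left of tab 1. Tabs 3-6 are still up and the pot hasn't moved. The force is light, so I continue.

Call:
step_arm(
  plan=[
    {"dx": 0, "dy": 0.06, "dz": 0, "rx": 0, "ry": 0, "rz": 0, "claw": 1},
    {"dx": 0, "dy": 0.06, "dz": 0, "rx": 0, "ry": 0, "rz": 0, "claw": 1},
    {"dx": 0, "dy": 0.06, "dz": 0, "rx": 0, "ry": 0, "rz": 0, "claw": 1},
    {"dx": 0, "dy": 0.06, "dz": 0, "rx": 0, "ry": 0, "rz": 0, "claw": 1},
    {"dx": 0, "dy": 0.06, "dz": 0, "rx": 0, "ry": 0, "rz": 0, "claw": 1},
    {"dx": 0, "dy": 0.06, "dz": 0, "rx": 0, "ry": 0, "rz": 0, "claw": 1},
    {"dx": 0, "dy": 0.06, "dz": 0, "rx": 0, "ry": 0, "rz": 0, "claw": 1},
    {"dx": 0, "dy": 0.06, "dz": 0, "rx": 0, "ry": 0, "rz": 0, "claw": 1},
    {"dx": 0, "dy": 0.06, "dz": 0, "rx": 0, "ry": 0, "rz": 0, "claw": 1},
    {"dx": 0, "dy": 0, "dz": 0, "rx": 0, "ry": 0, "rz": 0, "claw": 1},
  ],
)

```text
time_s: 7.05
ee_pos: [0.4909, -0.023, 0.1142]
eef_rot: [3.141, 0.001, -0.186]
force: [0.6, 0.5, -0.4]
grip_width: 0.0005
grip_force: 0.0
```

```bash
python3 st.py
```

```text
t 7.05 tip box xy mm [-84.9  22.8] tip z mm 97.23 rot [ 3.1412e+00  6.0000e-04 -1.8610e-01] F [ 0.56  0.49 -0.39] w 0.00045793423103934397
```

Tab 2 is done and the height is steady. Next is tab 3.

Call:
step_arm(
  plan=[
    {"dx": 0, "dy": 0.06, "dz": 0, "rx": 0, "ry": 0, "rz": 0, "claw": 1},
    {"dx": 0, "dy": 0.06, "dz": 0, "rx": 0, "ry": 0, "rz": 0, "claw": 1},
    {"dx": 0, "dy": 0.06, "dz": 0, "rx": 0, "ry": 0, "rz": 0, "claw": 1},
    {"dx": 0, "dy": 0.06, "dz": 0, "rx": 0, "ry": 0, "rz": 0, "claw": 1},
    {"dx": 0, "dy": 0.06, "dz": 0, "rx": 0, "ry": 0, "rz": 0, "claw": 1},
    {"dx": 0, "dy": 0.06, "dz": 0, "rx": 0, "ry": 0, "rz": 0, "claw": 1},
    {"dx": 0, "dy": 0.06, "dz": 0, "rx": 0, "ry": 0, "rz": 0, "claw": 1},
    {"dx": 0, "dy": 0.06, "dz": 0, "rx": 0, "ry": 0, "rz": 0, "claw": 1},
    {"dx": 0, "dy": 0.06, "dz": 0, "rx": 0, "ry": 0, "rz": 0, "claw": 1},
    {"dx": 0, "dy": 0, "dz": 0, "rx": 0, "ry": 0, "rz": 0, "claw": 1},
  ],
)

```text
time_s: 8.05
ee_pos: [0.481, -0.076, 0.1143]
eef_rot: [3.141, 0.0, -0.186]
force: [0.6, -0.6, -0.2]
grip_width: 0.0002
grip_force: 0.0
```

```bash
python3 st.py
```

```text
t 8.05 tip box xy mm [-84.8 -31.2] tip z mm 97.26 rot [ 3.1412e+00  5.0000e-04 -1.8600e-01] F [ 0.62 -0.61 -0.17] w 0.00019778310879913446
```

Call:
step_arm(
  plan=[
    {"dx": 0, "dy": 0.06, "dz": 0, "rx": 0, "ry": 0, "rz": 0, "claw": 1},
    {"dx": 0, "dy": 0.06, "dz": 0, "rx": 0, "ry": 0, "rz": 0, "claw": 1},
    {"dx": 0, "dy": 0.06, "dz": 0, "rx": 0, "ry": 0, "rz": 0, "claw": 1},
    {"dx": 0, "dy": 0.06, "dz": 0, "rx": 0, "ry": 0, "rz": 0, "claw": 1},
    {"dx": 0, "dy": 0.06, "dz": 0, "rx": 0, "ry": 0, "rz": 0, "claw": 1},
    {"dx": 0, "dy": 0.06, "dz": 0, "rx": 0, "ry": 0, "rz": 0, "claw": 1},
    {"dx": 0, "dy": 0.06, "dz": 0, "rx": 0, "ry": 0, "rz": 0, "claw": 1},
    {"dx": 0, "dy": 0.06, "dz": 0, "rx": 0, "ry": 0, "rz": 0, "claw": 1},
    {"dx": 0, "dy": 0.06, "dz": 0, "rx": 0, "ry": 0, "rz": 0, "claw": 1},
    {"dx": 0, "dy": 0.06, "dz": 0, "rx": 0, "ry": 0, "rz": 0, "claw": 1},
  ],
)

```text
time_s: 9.05
ee_pos: [0.4699, -0.1348, 0.1142]
eef_rot: [3.141, 0.0, -0.185]
force: [0.1, 0.4, -0.8]
grip_width: 0.0001
grip_force: 0.0
```

Call:
step_arm(
  plan=[
    {"dx": 0, "dy": 0.06, "dz": 0, "rx": 0, "ry": 0, "rz": 0, "claw": 1},
    {"dx": 0, "dy": 0.06, "dz": 0, "rx": 0, "ry": 0, "rz": 0, "claw": 1},
    {"dx": 0, "dy": 0.06, "dz": 0, "rx": 0, "ry": 0, "rz": 0, "claw": 1},
    {"dx": 0, "dy": 0.06, "dz": 0, "rx": 0, "ry": 0, "rz": 0, "claw": 1},
    {"dx": 0, "dy": 0.06, "dz": 0, "rx": 0, "ry": 0, "rz": 0, "claw": 1},
    {"dx": 0, "dy": 0.06, "dz": 0, "rx": 0, "ry": 0, "rz": 0, "claw": 1},
    {"dx": 0, "dy": 0.06, "dz": 0, "rx": 0, "ry": 0, "rz": 0, "claw": 1},
    {"dx": 0, "dy": 0, "dz": 0, "rx": 0, "ry": 0, "rz": 0, "claw": 1},
  ],
)

```text
time_s: 9.85
ee_pos: [0.4624, -0.1761, 0.1144]
eef_rot: [3.142, -0.0, -0.186]
force: [0.1, 0.1, 0.3]
grip_width: 0.0003
grip_force: 0.0
```

```bash
python3 st.py
python3 - <<'E'
from h import *
from station import viewer
c=viewer.camera("scene");cv2.imwrite("pics/s3.png",cv2.resize(c["img"][190:310,180:335,::-1],None,fx=4,fy=4,interpolation=2))
E
```

```text
t 9.85 tip box xy mm [ -84.7 -133. ] tip z mm 97.45 rot [ 3.1415e+00 -1.0000e-04 -1.8590e-01] F [0.13 0.06 0.3 ] w 0.00033599221816366825
```

View pics/s3.png

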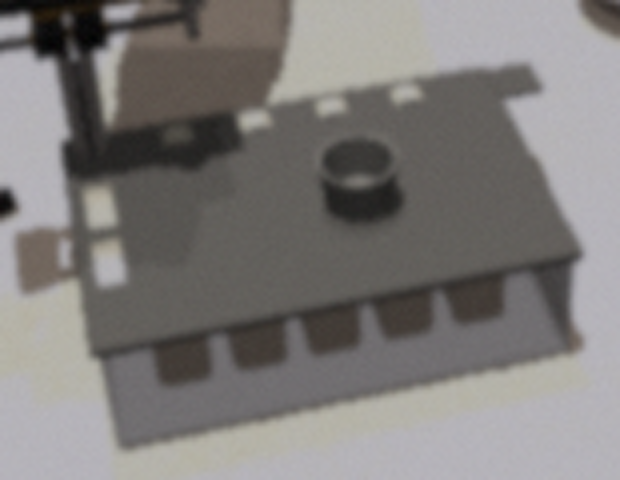

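Tabs 1-4 are down, shown as thin strips at (405,92), (330,105), (255,118) and (178,135). The fingertip is at the corner (90,160), and tabs 5-6 are still up. Now I slide along +x.

Call:
step_arm(
  plan=[
    {"dx": 0.06, "dy": 0.01, "dz": 0, "rx": 0, "ry": 0, "rz": 0, "claw": 1},
    {"dx": 0.06, "dy": 0.01, "dz": 0, "rx": 0, "ry": 0, "rz": 0, "claw": 1},
    {"dx": 0.06, "dy": 0, "dz": 0, "rx": 0, "ry": 0, "rz": 0, "claw": 1},
    {"dx": 0.06, "dy": 0, "dz": 0, "rx": 0, "ry": 0, "rz": 0, "claw": 1},
    {"dx": 0.06, "dy": 0, "dz": 0, "rx": 0, "ry": 0, "rz": 0, "claw": 1},
    {"dx": 0.06, "dy": 0, "dz": 0, "rx": 0, "ry": 0, "rz": 0, "claw": 1},
    {"dx": 0.06, "dy": 0, "dz": 0, "rx": 0, "ry": 0, "rz": 0, "claw": 1},
    {"dx": 0.06, "dy": 0, "dz": 0, "rx": 0, "ry": 0, "rz": 0, "claw": 1},
    {"dx": 0.06, "dy": 0, "dz": 0, "rx": 0, "ry": 0, "rz": 0, "claw": 1},
    {"dx": 0.06, "dy": 0, "dz": 0, "rx": 0, "ry": 0, "rz": 0, "claw": 1},
  ],
)

```text
time_s: 10.9
ee_pos: [0.5218, -0.1886, 0.1145]
eef_rot: [3.142, -0.001, -0.185]
force: [-2.2, 0.0, 1.3]
grip_width: 0.0007
grip_force: 0.9
```

```bash
python3 st.py
```

```text
t 10.9 tip box xy mm [ -24.  -134.3] tip z mm 97.52 rot [ 3.1416e+00 -6.0000e-04 -1.8530e-01] F [-2.22  0.04  1.32] w 0.0006649523306083182
```

Call:
step_arm(
  plan=[
    {"dx": 0.06, "dy": 0, "dz": 0, "rx": 0, "ry": 0, "rz": 0, "claw": 1},
    {"dx": 0.06, "dy": 0, "dz": 0, "rx": 0, "ry": 0, "rz": 0, "claw": 1},
    {"dx": 0.06, "dy": 0, "dz": 0, "rx": 0, "ry": 0, "rz": 0, "claw": 1},
    {"dx": 0.06, "dy": 0, "dz": 0, "rx": 0, "ry": 0, "rz": 0, "claw": 1},
    {"dx": 0.06, "dy": 0, "dz": 0, "rx": 0, "ry": 0, "rz": 0, "claw": 1},
    {"dx": 0.06, "dy": 0, "dz": 0, "rx": 0, "ry": 0, "rz": 0, "claw": 1},
    {"dx": 0.06, "dy": 0, "dz": 0, "rx": 0, "ry": 0, "rz": 0, "claw": 1},
    {"dx": 0.06, "dy": 0, "dz": 0, "rx": 0, "ry": 0, "rz": 0, "claw": 1},
    {"dx": 0.06, "dy": 0, "dz": 0, "rx": 0, "ry": 0, "rz": 0, "claw": 1},
    {"dx": 0.06, "dy": 0, "dz": 0, "rx": 0, "ry": 0, "rz": 0, "claw": 1},
  ],
)

```text
time_s: 11.9
ee_pos: [0.5806, -0.1996, 0.1145]
eef_rot: [3.142, -0.0, -0.185]
force: [-1.8, 0.6, 3.0]
grip_width: 0.0005
grip_force: 1.0
```

Call:
step_arm(
  plan=[
    {"dx": 0.06, "dy": 0, "dz": 0, "rx": 0, "ry": 0, "rz": 0, "claw": 1},
    {"dx": 0.06, "dy": 0, "dz": 0, "rx": 0, "ry": 0, "rz": 0, "claw": 1},
    {"dx": 0.06, "dy": 0, "dz": 0, "rx": 0, "ry": 0, "rz": 0, "claw": 1},
    {"dx": 0, "dy": 0, "dz": 0, "rx": 0, "ry": 0, "rz": 0, "claw": 1},
  ],
)

```text
time_s: 12.3
ee_pos: [0.5983, -0.2029, 0.1142]
eef_rot: [-3.142, -0.0, -0.185]
force: [-0.3, -0.4, -0.0]
grip_width: 0.0003
grip_force: 0.0
```

```bash
python3 st.py
python3 - <<'E'
from h import *
from station import viewer
c=viewer.camera("scene");cv2.imwrite("pics/s4.png",cv2.resize(c["img"][190:310,180:335,::-1],None,fx=4,fy=4,interpolation=2))
E
```

```text
t 12.3 tip box xy mm [  53.9 -134.3] tip z mm 97.2 rot [-3.1415e+00 -1.0000e-04 -1.8510e-01] F [-0.31 -0.42 -0.02] w 0.000326704202455719
```

View pics/s4.png

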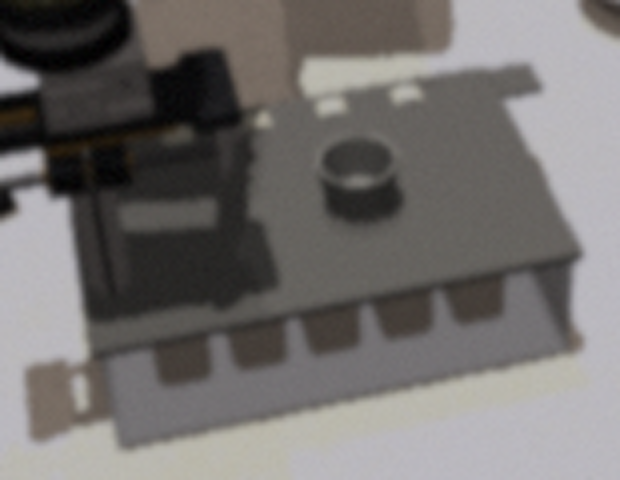

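The fingertip has passed tab 6, at about (110,290). The box and pot are unmoved. I lift clear.

Call:
step_arm(
  plan=[
    {"dx": 0, "dy": 0, "dz": -0.2, "rx": 0, "ry": 0, "rz": 0, "claw": 1},
    {"dx": 0, "dy": 0, "dz": -0.4, "rx": 0, "ry": 0, "rz": 0, "claw": 1},
    {"dx": 0, "dy": 0, "dz": -0.4, "rx": 0, "ry": 0, "rz": 0, "claw": 1},
    {"dx": -0.4, "dy": 0, "dz": -0.2, "rx": 0, "ry": 0, "rz": 0, "claw": 1},
    {"dx": -0.4, "dy": 0, "dz": 0, "rx": 0, "ry": 0, "rz": 0, "claw": 1},
    {"dx": -0.4, "dy": 0, "dz": 0, "rx": 0, "ry": 0, "rz": 0, "claw": 1},
    {"dx": -0.4, "dy": 0, "dz": 0, "rx": 0, "ry": 0, "rz": 0, "claw": 1},
    {"dx": -0.4, "dy": 0, "dz": 0, "rx": 0, "ry": 0, "rz": 0, "claw": 1},
    {"dx": 0, "dy": 0, "dz": 0, "rx": 0, "ry": 0, "rz": 0, "claw": 1},
    {"dx": 0, "dy": 0, "dz": 0, "rx": 0, "ry": 0, "rz": 0, "claw": 1},
  ],
)

```text
time_s: 13.35
ee_pos: [0.4011, -0.1661, 0.2351]
eef_rot: [3.141, -0.002, -0.186]
force: [-0.3, -0.0, 0.3]
grip_width: -0.0
grip_force: 0.0
```

```bash
python3 st.py
python3 - <<'E'
from h import *
from station import viewer
c=viewer.camera("scene");cv2.imwrite("pics/s5.png",cv2.resize(c["img"][190:310,180:335,::-1],None,fx=4,fy=4,interpolation=2))
E
```

```text
t 13.35 tip box xy mm [-146.7 -134.5] tip z mm 218.08 rot [ 3.1412e+00 -1.6000e-03 -1.8580e-01] F [-0.29 -0.01  0.29] w -1.8433545557570898e-05
```

View pics/s5.png

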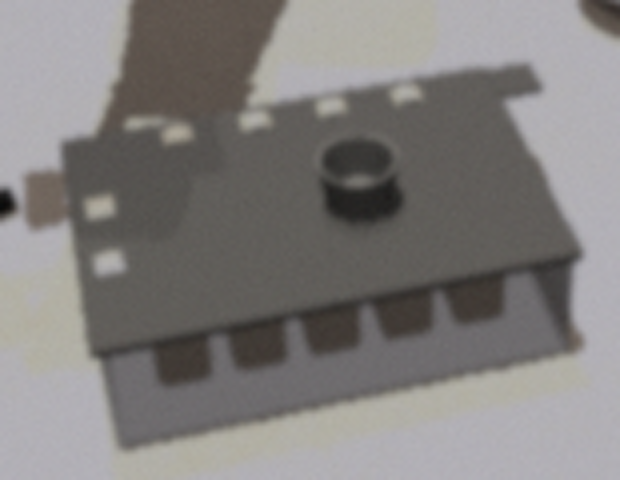

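All six tabs show only their small crests, tabs 5-6 at (100,207) and (110,262), so all are down. The box and pot are where they were.

```bash
python3 -c "from station import hand_in; print(hand_in())"
```

```text
the job is handed in; nothing more can be done
None
```

I pressed all six tabs home in order in a single light pass and handed the job in at about 13 s with the arm clear; the last picture shows every tab down and the box and pot unmoved, but `hand_in()` returned no verdict.

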